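Turn the board in the rotary holder to face the multimeter

TASK

The circuit board in the rotary holder has its mains socket on the robot's side and has to be turned to face the multimeter. Slide the holder's locking bolt out, push the turntable round by its upright post a quarter turn (two clicks) towards the meter so that it rests in that notch with post and socket on the meter's side, then slide the bolt fully home again. Do not push on the board itself and leave the meter, battery, spool and bottle standing where they are.

Things in the scene. Friction and masses are not known exactly. Their poses are not given: they have to be found in the camera images.
- holder: Rotary board holder, fixed: dark steel foot, 170 mm across, with an aluminium turntable. Origin on the bench under the turntable's axis. Its -x points roughly to the robot (yaw within 0.3 rad) and carries the click detent's housing (to 135 mm from the axis, 43 mm high); its +x, the far side, carries the locking bolt in a guide 42 mm wide, 46 mm high, to 190 mm from the axis.
- turntable_axis (a point): Centre of the turntable's upper face, on its vertical axis, 50 mm above the bench. The turntable is a disc 180 mm across; pairs of steel pins on its rim (to 100 mm from the axis, below the disc's upper face) form eight notches, one each 45 degrees.
- turntable (a joint): Angle in rad: 0 at the start, counter-clockwise from above positive, stops at +-2.6. At +1.571 the post is on the holder's -y side, at -1.571 on its +y side. A spring detent clicks each 0.785: within about 0.06 of a notch it pulls in and holds to 0.02. Leaving or entering a notch (0.2 to 0.1 before it) takes about 8 N at the post, in between 2 N. Locked while the bolt is home.
- post_top (a point): Top centre of the upright push post on the turntable: steel, 14 mm diameter, 56 mm tall (from 50 to 106 mm above the bench), 76 mm from the axis, in front of the middle of the board's socket edge. It turns with the turntable. Beside it the turntable's rim is bare; the socket begins 44 mm inwards of the post's centre.
- socket (a point): Middle of the outer face of the mains socket on the board's edge, a black box 30 mm wide and 22 mm high, facing the post; 32 mm from the axis, 71 mm above the bench. It turns with the turntable.
- board: The green circuit board, 82 x 100 mm, clamped on the turntable, with socket, transformer, finned heat sink and capacitors. Origin on the turntable's upper face, under the board's centre, 10 mm from the axis on the side away from the post; x points away from the post. Its parts reach 84 mm above the bench and it reaches 51 mm from the axis on the side away from the post. Not to be pushed on.
- bolt (a joint): Travel of the locking bolt in m: 0 = fully home (turntable locked), 0.022 = fully out, away from the turntable, along the holder's +x. It is clear of the notch from about 0.015. It slides against about 3 N of friction and stays where it is left; it enters only when a notch stands in front of it (within about 0.02 rad).
- bolt_handle_top (a point): Top centre of the bolt's upright handle: steel, 14 mm diameter, standing up from 43 to 105 mm above the bench, 135 mm from the axis along the holder's +x when home, 157 mm when out. It moves with the bolt. Between it and the board 70 mm is free above the disc (above 50 mm height).
- meter: Multimeter, loose, lying on its back: a dark box 150 mm (x) x 100 x 50 mm high, on its upper face a display, a round dial (to 61 mm) and three round sockets. Lies about 215 mm from the axis on the holder's +y side or on its -y side. Origin under its centre.
- battery: Sealed battery, loose, a plain dark box 150 mm (x) x 65 x 100 mm high with two flat terminals on top. Stands about 215 mm from the axis on the other side from the meter. Origin under its centre.
- spool: Spool, loose, 60 mm across, 50 mm tall, standing at the far side of the holder left or right of the bolt. Origin under its centre.
- flux_bottle: Small bottle, loose, 44 mm across, 110 mm tall, standing at the far side of the holder on the other side of the bolt. Origin under its centre.
Things that resemble listed ones, but are neither listed nor needed, are in the scene too. Leave any blue look-alike of the meter alone.

How it is judged:
On the way, in this order (a step that is already met when the one before it is completed fails the run):
1. the bolt is slid out while the turntable is still in its first notch (value of joint turntable between -0.1 and 0.1 rad and value of joint bolt above 0.0145 m), for 0.1 s.
2. the turntable rests in the notch a quarter turn round, post on the meter's side, bolt still out (((y of meter in the frame of holder below 0 m and value of joint turntable between 1.5108 and 1.6308 rad) or (y of meter in the frame of holder above 0 m and value of joint turntable between -1.6308 and -1.5108 rad)) and value of joint bolt above 0.0125 m and velocity of joint turntable between -0.05 and 0.05 rad/s), for 0.2 s.
At the end, for the whole second after the job is handed in: The turntable is at rest a quarter turn from its start, within 0.05 rad (about 3 degrees), with post and socket on the meter's side, and the bolt is home to within 3 mm (((y of meter in the frame of holder below 0 m and value of joint turntable between 1.5208 and 1.6208 rad) or (y of meter in the frame of holder above 0 m and value of joint turntable between -1.6208 and -1.5208 rad)) and value of joint bolt below 0.003 m and velocity of joint turntable between -0.05 and 0.05 rad/s); the robot touches nothing.
It fails at once if the board itself is pushed on (more than 3 N) (contact force between any of the fingers, the arm and board above 3 N).
It fails at once if the meter, battery, spool or bottle are shifted by more than 25 mm (distance of any of meter, battery, spool, flux_bottle from where it was at the start of the episode above 0.025 m).
It also fails if it takes over 62 s, if anything falls off the work surface, if the arm or the gripper's body presses on something with over 40 N, if the wrist force passes 120 N, or if a joint passes its speed limit or range.

ROBOT

A 6-joint arm with a two-finger parallel gripper is mounted at the origin on the work surface. World frame = base frame: x ahead of the robot, y to its left, z up, the work surface at z = 0. Lengths are in m, angles in rad, forces in N, time in s.
With the tool pointing down it reaches from about 0.35 to 0.775 m from the base axis. Payload 7.3 kg.
Tool frame: the origin (TCP) lies at the very end of the fingers, on their centre line; the grasp point (between the pads) lies 19 mm behind it; z points along the fingers, y is the line along which they close (so a half turn about z gives the same grasp; the last joint's range is limited). The gripper opens to 92 mm and grips with 3 to 60 N. Pads are 19 mm wide; open, the fingers measure 130 mm over their backs; the gripper's body (75 mm by 190 mm) begins 47 mm behind the grasp point.
Start: joints at [1.098, 0.342, 1.524, -0, 1.275, -0.146], TCP at [0.169, 0.497, 0.227] pointing down, gripper open.
Joint ranges: [-2.53, 2.53], [-0.77, 2.02], [0.04, 2.7], [-1, 4.14], [0.28, 2.66], [-3.11, 3.11]. Speed limits (rad/s): [2.57, 2.57, 3.14, 3.14, 3.14, 3.14].

INTERFACE

Orientations are given as [roll, pitch, yaw] about the fixed x, y, z axes, in that order (R = Rz(yaw) Ry(pitch) Rx(roll)).
In Python, from cell import observe, read_camera, get_calibration, hand_in, search_frame gives the robot as it stands.
- The arm moves only by the tool step_arm, never from a script. Its argument "commands" is a list of rows, each an object with "translation": the shift along the tool's x, y, z in mm, a list of three; "roll": the turn about the tool's z in rad. In form: [{"translation": [x, y, z], "roll": roll}, ...]. A call has 1 to 20 rows; each row shifts and turns the commanded pose from where the row before left it, along the tool's axes as they then stand; what a row does not reach is not made up. A row lasts 1/12 s, in which the tool goes at most 41.7 mm and 7.16 degrees, less where a joint would pass 70% of its speed; a pose out of reach is approached as far as the arm can. A call is refused whole if a number of a shift passes 41.7 or a number of a turn 0.125, either way. A call with a gripper value outside its range is refused whole. "fingers" is the opening, from 0 (shut) to 1 (fully open), set as the call begins (left out, the last holds). The fingers move at their own pace and stop on an object; "grip_force" is the grip in N (left out, the last holds). Time passes only in rows, so rows that do not move let the fingers close. It gives the time, the measured TCP pose, the force, the opening and the grip force at its end, in the units of the state.
- observe(): the state, without advancing time (a new reading comes with each control period).
- read_camera(name): name is "side" or "top" or "wrist"; returns the picture (384x512x3 uint8, red, green, blue); there is no depth.
- get_calibration(name): a dict with "camera_matrix" (3x3 intrinsics, pixels), "world_from_camera" (4x4, takes a point from camera to world coordinates). Camera axes: x right, y up, looking along -z (the intrinsics and any distortion apply to the point x, -y, -z); pixel columns grow to the right and rows downward; lengths in m; the calibration is good to about 2 mm. A picture is of the moment at which its call begins: read the wrist's pose just before it. get_calibration takes no time and is no camera call; for the wrist camera it gives the pose at the moment of the call.
- hand_in(): hands the job in; it is judged then, once.
Trained networks look in the newest picture that a camera, given by its name, has taken for a name from the list of things; names that differ only in an ending like _2 or _b are one class to them, and where a whole thing is asked for, a point or a joint stands for the part that bears it (a point fixed in the world has none). Each returns a list of dicts, best first, with "confidence" (0 to 1); they miss things now and then, are a little off and sometimes report something else, mostly with a low value. They report only what shows in the picture. A call takes as long as a camera call. They do not tell look-alikes from the thing itself.
- search_frame(camera, name): "at" ([x, y, z] in m, in world coordinates, good to about 4 mm: the middle of the surface that is visible of it).
The state is a dict: "time": time; "qpos": joint angles; "qvel": joint speeds; "joint_efforts": joint torques, N m; "tool_pos": TCP position; "tool_rot": TCP orientation; "contact_force": force on the tool from outside, world axes, zero at the start; "torque": the same for the moment, N m; "opening": finger opening in m; "grip_force": force on a finger pad.
Only numpy, scipy, OpenCV 4.12 (cv2) and the standard library are available. Lean on these libraries where they do the work, as an engineer would, in place of code of your own. Each camera call takes 0.05 s, during which the arm holds its last target. There are 200 camera calls.

## Working session

There is one attempt and no reset: what is moved stays moved. The work goes in short steps, Python scripts to look and compute and a tool call to move; the robot and the scene stay as the last step left them, time stands still between calls to the robot, and variables do not carry over. Pictures are saved under pics/ and viewed, at most 10 in all, crops included, and the job is handed in when it is done.

Besides the shell and the picture viewer there is one more tool, called after "Request:" as a command line: name --argument value ..., lists and objects as JSON in quotes. step_arm: Moves the arm, as the interface text tells. Its arguments: {"type":"object","properties":{"commands":{"type":"array"},"fingers":{"type":"number"},"grip_force":{"type":"number"}},"required":["commands"]}

```bash
mkdir -p pics
python3 - <<'E'
from cell import *
import cv2,numpy as np
for c in("top","side"):
    cv2.imwrite(f"pics/{c}0.png",read_camera(c)[:,:,::-1])
    for n in("holder","post_top","bolt_handle_top","socket","meter","battery","spool","flux_bottle"):
        print(c,n,[(np.round(d["at"],3).tolist(),round(d["confidence"],2)) for d in search_frame(c,n)[:3]])
s=observe();print(s["time"],s["tool_pos"],s["tool_rot"],s["opening"])
E
```

```text
top holder [([0.522, -0.074, 0.049], 0.82)]
top post_top [([0.511, -0.076, 0.046], 0.96)]
top bolt_handle_top [([0.643, -0.054, 0.046], 0.69), ([0.512, -0.076, 0.048], 0.18)]
top socket [([0.523, -0.073, 0.059], 0.62)]
top meter [([0.659, 0.225, 0.052], 0.94), ([0.552, -0.277, 0.052], 0.78), ([0.817, -0.181, 0.052], 0.63)]
top battery [([0.457, 0.13, 0.09], 0.9)]
top spool [([0.623, 0.066, 0.002], 0.56)]
top flux_bottle [([0.674, -0.169, 0.074], 0.86)]
side holder [([0.499, -0.095, 0.048], 0.73)]
side post_top [([0.503, -0.089, 0.048], 0.78)]
side bolt_handle_top [([0.646, -0.059, 0.042], 0.85)]
side socket [([0.516, -0.085, 0.068], 0.72)]
side meter [([0.536, -0.294, 0.052], 0.84), ([0.797, -0.193, 0.051], 0.78), ([0.648, 0.21, 0.053], 0.63)]
side battery [([0.442, 0.114, 0.088], 0.87)]
side spool [([0.623, 0.057, 0.003], 0.84)]
side flux_bottle [([0.661, -0.179, 0.065], 0.92)]
0.9 [0.16852034 0.49722424 0.22674086] [3.14153570e+00 1.57937530e-05 2.81476229e+00] 0.0917324381213178
```

View pics/top0.png

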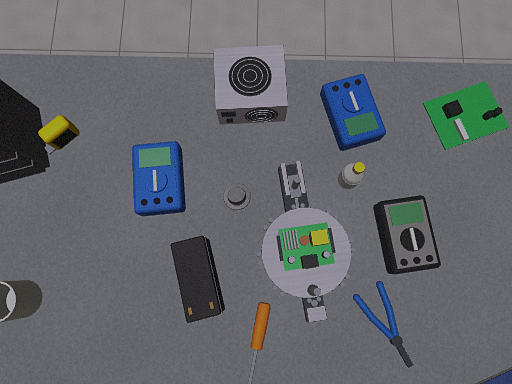

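View pics/side0.png

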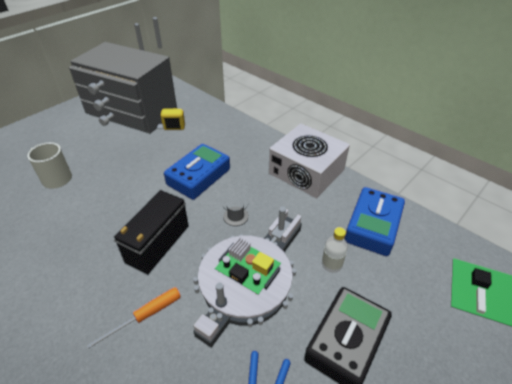

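The real (grey) meter is at top pixel (408,234), on the holder's right (-y) side, so the turn is +1.571. The other two meters are blue. Next I'll zoom in on the holder to get exact pixels.

Run:
```python
import cv2,numpy as np
a=cv2.imread("pics/top0.png")[150:330,250:360]; b=cv2.imread("pics/side0.png")[190:350,185:315]
a=cv2.resize(a,None,fx=3.3,fy=3.3,interpolation=2);b=cv2.resize(b,None,fx=3.3,fy=3.3,interpolation=2)
c=np.zeros((600,800,3),np.uint8);c[:a.shape[0],:a.shape[1]]=a;c[:b.shape[0],365:365+b.shape[1]]=b
cv2.imwrite("pics/z.png",c)
```

```text
(no output)
```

View pics/z.png

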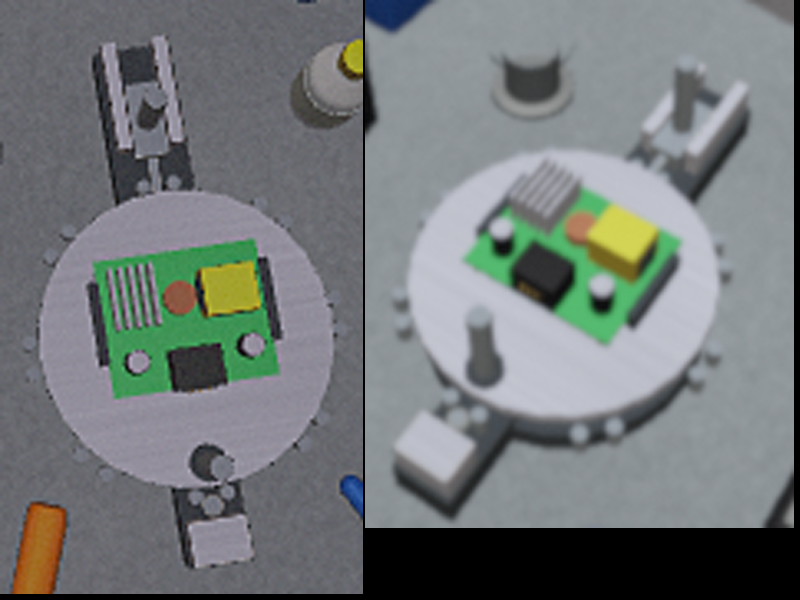

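The crop shows the post top at (224,469) and the handle top at (154,97) in the top view, and at (481,316) and (686,64) in the side view. The disc centre in the top view is at (186,339).

Run:
```python
from cell import *
import numpy as np
def hit(c,u,v,z):
    k=get_calibration(c);K=np.array(k["camera_matrix"]);T=np.array(k["world_from_camera"])
    d=np.linalg.inv(K)@[u,v,1];d=T[:3,:3]@[d[0],-d[1],-d[2]];p=T[:3,3];return (p+d*(z-p[2])/d[2])[:2]
t=lambda x,y,z:hit("top",250+x/3.3,150+y/3.3,z); s=lambda x,y,z:hit("side",185+(x-365)/3.3,190+y/3.3,z)
print(get_calibration("top").keys())
P=t(224,468,.106);H=t(154,97,.105);C=t(186,339,.05)
P2=s(481,316,.106);H2=s(686,64,.105);C2=s(564,285,.05)
for p,h,c in((P,H,C),(P2,H2,C2)):
    d=h-p;print("post",p,"handle",h,"disc",c,"len(.211)",np.hypot(*d),"yaw",np.arctan2(d[1],d[0]),"axis",p+d*.076/.211)
```

```text
dict_keys(['camera_matrix', 'world_from_camera'])
post [ 0.44070436 -0.09164847] handle [ 0.65065747 -0.05290882] disc [ 0.51348266 -0.0777331 ] len(.211) 0.21349723778859905 yaw 0.18246350679575302 axis [ 0.51632728 -0.07769485]
post [ 0.44205069 -0.09415655] handle [ 0.64935528 -0.05731897] disc [ 0.51008494 -0.08660637] len(.211) 0.21055213142138146 yaw 0.1758621624985636 axis [ 0.51671965 -0.08088804]
```

Request:
step_arm --commands '[{"translation":[0,0,0],"roll":0.12},{"translation":[0,0,0],"roll":0.12},{"translation":[0,0,0],"roll":0.12},{"translation":[0,0,0],"roll":0.12},{"translation":[0,0,0],"roll":0.12},{"translation":[0,0,0],"roll":0.12},{"translation":[0,0,0],"roll":0.12},{"translation":[0,0,0],"roll":0.12},{"translation":[0,0,0],"roll":0.12},{"translation":[0,0,0],"roll":0.12},{"translation":[0,0,0],"roll":0.12},{"translation":[0,0,0],"roll":0.12},{"translation":[0,0,0],"roll":0.12},{"translation":[0,0,0],"roll":0.12},{"translation":[0,0,0],"roll":0.12},{"translation":[0,0,0],"roll":0.12},{"translation":[0,0,0],"roll":0.12},{"translation":[0,0,0],"roll":0.12},{"translation":[0,0,0],"roll":0.12},{"translation":[0,0,0],"roll":0.12}]' --fingers 0.5

```text
time: 2.57
tool_pos: [0.1685, 0.4972, 0.2267]
tool_rot: [-3.142, -0.0, 0.409]
contact_force: [-0.2, 0.3, 0.3]
opening: 0.0462
grip_force: 0.0
```

Request:
step_arm --commands '[{"translation":[0,0,0],"roll":0.12},{"translation":[0,0,0],"roll":0.12},{"translation":[0,0,0],"roll":0},{"translation":[0,0,0],"roll":0}]'

```text
time: 2.9
tool_pos: [0.1685, 0.4972, 0.2267]
tool_rot: [-3.142, -0.0, 0.178]
contact_force: [0.1, -0.1, -0.6]
opening: 0.046
grip_force: 0.0
```

Request:
step_arm --commands '[{"translation":[18.8,31.4,0]},{"translation":[18.8,31.4,0]},{"translation":[18.8,31.4,0]},{"translation":[18.8,31.4,0]},{"translation":[18.8,31.4,0]},{"translation":[18.8,31.4,0]},{"translation":[18.8,31.4,0]},{"translation":[18.8,31.4,0]},{"translation":[18.8,31.4,0]},{"translation":[18.8,31.4,0]},{"translation":[18.8,31.4,0]},{"translation":[18.8,31.4,0]},{"translation":[18.8,31.4,0]},{"translation":[18.8,31.4,0]},{"translation":[18.8,31.4,0]},{"translation":[18.8,31.4,0]},{"translation":[18.8,31.4,0]},{"translation":[18.8,31.4,0]},{"translation":[18.8,31.4,0]},{"translation":[18.8,31.4,0]}]'

```text
invalid input
```

Request:
step_arm --commands '[{"translation":[0,0,0]},{"translation":[0,0,0]},{"translation":[0,0,0]}]'

```text
invalid input
```

Run:
```python
from cell import *
import cv2
print(observe()["tool_pos"],observe()["qpos"])
cv2.imwrite("pics/w1.png",read_camera("wrist")[:,:,::-1])
```

```text
[0.168513   0.49723317 0.22673284] [1.09798694e+00 3.42007856e-01 1.52411027e+00 2.88986560e-05
 1.27541140e+00 2.49039968e+00]
```

View pics/w1.png

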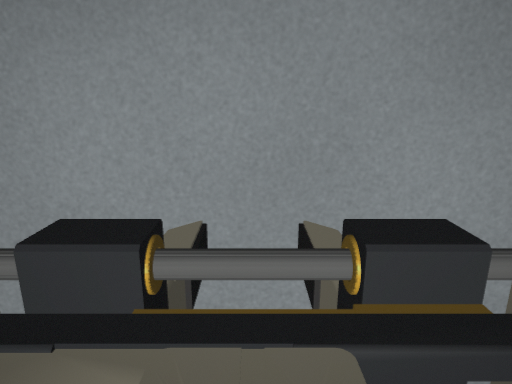

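The rows need an explicit roll, so the arm hasn't moved; the picture shows only bare bench between the fingers.

Request:
step_arm --commands '[{"translation":[18.8,31.4,0],"roll":0},{"translation":[18.8,31.4,0],"roll":0},{"translation":[18.8,31.4,0],"roll":0},{"translation":[18.8,31.4,0],"roll":0},{"translation":[18.8,31.4,0],"roll":0},{"translation":[18.8,31.4,0],"roll":0},{"translation":[18.8,31.4,0],"roll":0},{"translation":[18.8,31.4,0],"roll":0},{"translation":[18.8,31.4,0],"roll":0},{"translation":[18.8,31.4,0],"roll":0},{"translation":[18.8,31.4,0],"roll":0},{"translation":[18.8,31.4,0],"roll":0},{"translation":[18.8,31.4,0],"roll":0},{"translation":[18.8,31.4,0],"roll":0},{"translation":[18.8,31.4,0],"roll":0},{"translation":[18.8,31.4,0],"roll":0},{"translation":[18.8,31.4,0],"roll":0},{"translation":[18.8,31.4,0],"roll":0},{"translation":[18.8,31.4,0],"roll":0},{"translation":[18.8,31.4,0],"roll":0}]'

```text
time: 4.62
tool_pos: [0.6489, -0.0574, 0.2266]
tool_rot: [-3.141, -0.0, 0.178]
contact_force: [0.6, 0.2, -0.3]
opening: 0.0456
grip_force: 0.0
```

Request:
step_arm --commands '[{"translation":[0,0,0],"roll":0},{"translation":[0,0,0],"roll":0},{"translation":[0,0,0],"roll":0}]'

```text
time: 4.87
tool_pos: [0.6475, -0.0554, 0.2262]
tool_rot: [-3.141, 0.001, 0.176]
contact_force: [-0.8, 0.6, 0.6]
opening: 0.0458
grip_force: 0.0
```

Run:
```python
from cell import *
import cv2,numpy as np
print(observe()["tool_pos"],observe()["qpos"])
cv2.imwrite("pics/w2.png",read_camera("wrist")[:,:,::-1])
k=get_calibration("wrist");K=np.array(k["camera_matrix"]);T=np.array(k["world_from_camera"])
for p in((.650,-.055,.105),(.441,-.093,.106)):
    q=T[:3,:3].T@(np.array(p)-T[:3,3]);u=K@[q[0],-q[1],-q[2]];print(u[:2]/u[2])
```

```text
[ 0.64754758 -0.05542956  0.22621938] [-2.03464955e-01  5.79599838e-01  1.13963247e+00  5.08168475e-04
  1.42361343e+00  1.19094642e+00]
[253.24227072 182.88220875]
[253.63464745 387.96257989]
```

View pics/w2.png

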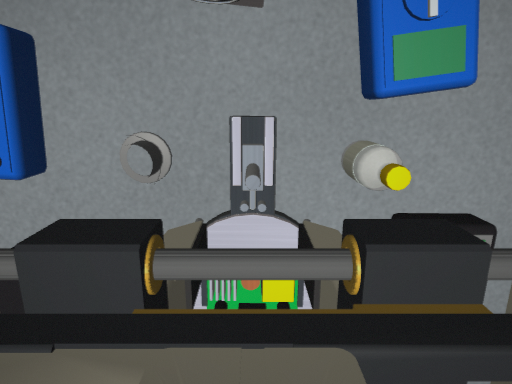

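The handle is at about (252,183), as predicted, and centred between the fingers. Spool and bottle are clear, so I'll descend, grip, and pull out 24 mm.

Request:
step_arm --commands '[{"translation":[2.5,0,28],"roll":0},{"translation":[0,0,28],"roll":0},{"translation":[0,0,28],"roll":0},{"translation":[0,0,28],"roll":0},{"translation":[0,0,28],"roll":0},{"translation":[0,0,27],"roll":0},{"translation":[0,0,0],"roll":0},{"translation":[0,0,0],"roll":0}]'

```text
time: 5.58
tool_pos: [0.6495, -0.054, 0.0595]
tool_rot: [-3.141, 0.002, 0.177]
contact_force: [-0.3, -0.1, 1.1]
opening: 0.0462
grip_force: 0.0
```

Request:
step_arm --commands '[{"translation":[0,0,0],"roll":0},{"translation":[0,0,0],"roll":0},{"translation":[0,0,0],"roll":0},{"translation":[0,0,0],"roll":0},{"translation":[0,0,0],"roll":0},{"translation":[0,0,0],"roll":0},{"translation":[0,0,0],"roll":0},{"translation":[0,0,0],"roll":0}]' --fingers 0 --grip_force 25

```text
time: 6.25
tool_pos: [0.6508, -0.0548, 0.0605]
tool_rot: [-3.141, -0.001, 0.175]
contact_force: [-1.0, 3.5, 5.7]
opening: 0.0131
grip_force: 25.0
```

Request:
step_arm --commands '[{"translation":[3,0,0],"roll":0},{"translation":[3,0,0],"roll":0},{"translation":[3,0,0],"roll":0},{"translation":[3,0,0],"roll":0},{"translation":[3,0,0],"roll":0},{"translation":[3,0,0],"roll":0},{"translation":[3,0,0],"roll":0},{"translation":[0,0,0],"roll":0},{"translation":[0,0,0],"roll":0},{"translation":[0,0,0],"roll":0}]'

```text
time: 7.08
tool_pos: [0.6706, -0.0514, 0.0604]
tool_rot: [-3.141, 0.001, 0.175]
contact_force: [-3.9, 2.3, 7.6]
opening: 0.0132
grip_force: 25.0
```

Request:
step_arm --commands '[{"translation":[1.5,0,0],"roll":0},{"translation":[0,0,0],"roll":0},{"translation":[0,0,0],"roll":0}]'

```text
time: 7.33
tool_pos: [0.6706, -0.0514, 0.0603]
tool_rot: [-3.141, 0.004, 0.175]
contact_force: [-11.5, 1.6, 10.6]
opening: 0.0134
grip_force: 25.0
```

Request:
step_arm --commands '[{"translation":[0,0,0],"roll":0},{"translation":[0,0,0],"roll":0},{"translation":[0,0,0],"roll":0},{"translation":[0,0,0],"roll":0},{"translation":[0,0,-20],"roll":0},{"translation":[0,0,-30],"roll":0},{"translation":[0,0,-35],"roll":0},{"translation":[0,0,0],"roll":0},{"translation":[0,0,0],"roll":0}]' --fingers 0.5

```text
time: 8.08
tool_pos: [0.6741, -0.0518, 0.1474]
tool_rot: [3.14, -0.005, 0.175]
contact_force: [0.0, 0.0, -1.1]
opening: 0.0459
grip_force: 0.0
```

Request:
step_arm --commands '[{"translation":[-20,0,0],"roll":0},{"translation":[-30,0,0],"roll":0},{"translation":[-30,0,0],"roll":0},{"translation":[-30,0,0],"roll":0},{"translation":[-30,0,0],"roll":0},{"translation":[-30,0,0],"roll":0},{"translation":[-30,0,0],"roll":0},{"translation":[-20,0,0],"roll":0},{"translation":[-15,0,0],"roll":0},{"translation":[0,0,0],"roll":0},{"translation":[0,0,0],"roll":0},{"translation":[0,0,0],"roll":0}]'

```text
time: 9.08
tool_pos: [0.4419, -0.0924, 0.1444]
tool_rot: [-3.142, -0.0, 0.175]
contact_force: [0.5, 0.4, -0.3]
opening: 0.046
grip_force: 0.0
```

Run:
```python
from cell import *
import cv2,numpy as np
print(observe()["tool_pos"])
b=read_camera("side")[150:350,165:365,::-1]; a=read_camera("top")[150:350,210:410,::-1]
cv2.imwrite("pics/z2.png",cv2.resize(np.hstack([a,b]),None,fx=2,fy=2,interpolation=2))
```

```text
[ 0.44194866 -0.09239328  0.14440595]
```

View pics/z2.png

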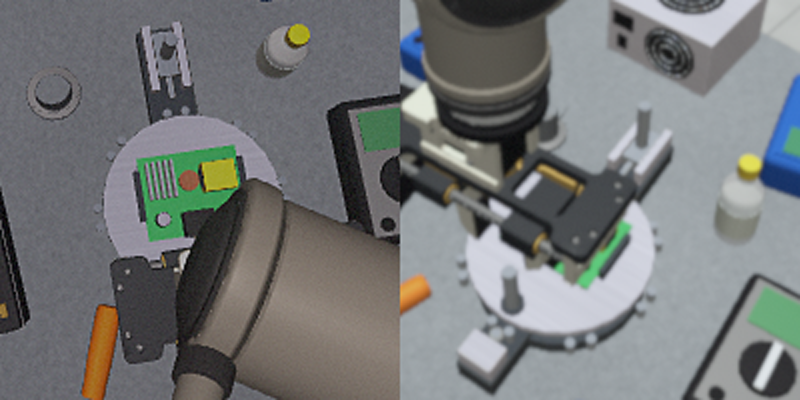

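The bolt is out: the handle has moved to (168,42) in the left half, and it reached its stop at about 11 N. The gripper is above the post; I'll descend and grip it.

Request:
step_arm --commands '[{"translation":[-1,0,20],"roll":0},{"translation":[0,0,20],"roll":0},{"translation":[0,0,20],"roll":0},{"translation":[0,0,14],"roll":0},{"translation":[0,0,0],"roll":0},{"translation":[0,0,0],"roll":0}]'

```text
time: 9.68
tool_pos: [0.4404, -0.0922, 0.0702]
tool_rot: [-3.141, 0.001, 0.175]
contact_force: [0.1, -0.2, 0.1]
opening: 0.0458
grip_force: 0.0
```

Request:
step_arm --commands '[{"translation":[0,0,0],"roll":0},{"translation":[0,0,0],"roll":0},{"translation":[0,0,0],"roll":0},{"translation":[0,0,0],"roll":0},{"translation":[0,0,0],"roll":0},{"translation":[0,0,0],"roll":0},{"translation":[0,0,0],"roll":0},{"translation":[0,0,0],"roll":0}]' --fingers 0 --grip_force 15

```text
time: 10.35
tool_pos: [0.4403, -0.0922, 0.0711]
tool_rot: [-3.141, -0.0, 0.175]
contact_force: [-1.2, 3.2, 6.7]
opening: 0.0135
grip_force: 15.0
```

Request:
step_arm --commands '[{"translation":[0.1,3.73,0],"roll":-0.0491},{"translation":[0.1,3.73,0],"roll":-0.0491},{"translation":[0.1,3.73,0],"roll":-0.0491},{"translation":[0.1,3.73,0],"roll":-0.0491},{"translation":[0.1,3.73,0],"roll":-0.0491},{"translation":[0.1,3.73,0],"roll":-0.0491},{"translation":[0.1,3.73,0],"roll":-0.0491},{"translation":[0.1,3.73,0],"roll":-0.0491}]'

```text
time: 11.02
tool_pos: [0.4515, -0.1203, 0.0711]
tool_rot: [3.141, -0.001, 0.57]
contact_force: [1.4, 2.6, 4.6]
opening: 0.0135
grip_force: 15.0
```

Request:
step_arm --commands '[{"translation":[0.1,3.73,0],"roll":-0.0491},{"translation":[0.1,3.73,0],"roll":-0.0491},{"translation":[0.1,3.73,0],"roll":-0.0491},{"translation":[0.1,3.73,0],"roll":-0.0491},{"translation":[0.1,3.73,0],"roll":-0.0491},{"translation":[0.1,3.73,0],"roll":-0.0491},{"translation":[0.1,3.73,0],"roll":-0.0491},{"translation":[0.1,3.73,0],"roll":-0.0491},{"translation":[0.1,3.73,0],"roll":-0.0491},{"translation":[0.1,3.73,0],"roll":-0.0491},{"translation":[0.1,3.73,0],"roll":-0.0491},{"translation":[0.1,3.73,0],"roll":-0.0491}]'

```text
time: 12.02
tool_pos: [0.4855, -0.1488, 0.0711]
tool_rot: [3.14, -0.001, 1.159]
contact_force: [-0.7, 3.4, 4.7]
opening: 0.0133
grip_force: 15.0
```

Request:
step_arm --commands '[{"translation":[0.1,3.73,0],"roll":-0.0491},{"translation":[0.1,3.73,0],"roll":-0.0491},{"translation":[0.1,3.73,0],"roll":-0.0491},{"translation":[0.1,3.73,0],"roll":-0.0491},{"translation":[0.1,3.73,0],"roll":-0.0491},{"translation":[0.1,3.73,0],"roll":-0.0491},{"translation":[0.1,3.73,0],"roll":-0.0491},{"translation":[0.1,3.73,0],"roll":-0.0491},{"translation":[0.1,3.73,0],"roll":-0.0491},{"translation":[0.1,3.73,0],"roll":-0.0491},{"translation":[0.1,3.73,0],"roll":-0.0491},{"translation":[0.1,3.73,0],"roll":-0.0491},{"translation":[0,0,0],"roll":0},{"translation":[0,0,0],"roll":0},{"translation":[0,0,0],"roll":0}]'

```text
time: 13.27
tool_pos: [0.529, -0.1537, 0.0711]
tool_rot: [3.14, 0.0, 1.745]
contact_force: [2.8, 4.5, 5.1]
opening: 0.0137
grip_force: 15.0
```

Request:
step_arm --commands '[{"translation":[0,0,0],"roll":0},{"translation":[0,0,0],"roll":0},{"translation":[0,0,0],"roll":0},{"translation":[0,0,0],"roll":0},{"translation":[0,0,0],"roll":0},{"translation":[0,0,-15],"roll":0},{"translation":[0,0,-30],"roll":0},{"translation":[0,0,-30],"roll":0},{"translation":[0,0,-10],"roll":0},{"translation":[0,0,0],"roll":0}]' --fingers 0.5

```text
time: 14.1
tool_pos: [0.5299, -0.1546, 0.1584]
tool_rot: [3.137, 0.003, 1.746]
contact_force: [0.4, 0.4, -0.6]
opening: 0.0456
grip_force: 0.0
```

Request:
step_arm --commands '[{"translation":[0,0,0],"roll":0.12},{"translation":[0,0,0],"roll":0.12},{"translation":[0,0,0],"roll":0.12},{"translation":[0,0,0],"roll":0.12},{"translation":[0,0,0],"roll":0.12},{"translation":[0,0,0],"roll":0.12},{"translation":[0,0,0],"roll":0.12},{"translation":[0,0,0],"roll":0.12},{"translation":[0,0,0],"roll":0.12},{"translation":[0,0,0],"roll":0.12},{"translation":[0,0,0],"roll":0.12},{"translation":[0,0,0],"roll":0.12},{"translation":[0,0,0],"roll":0.12},{"translation":[0,0,0],"roll":0},{"translation":[0,0,0],"roll":0}]'

```text
time: 15.35
tool_pos: [0.5278, -0.1537, 0.1542]
tool_rot: [-3.14, 0.002, 0.19]
contact_force: [0.3, -0.2, 0.8]
opening: 0.0458
grip_force: 0.0
```

Run:
```python
from cell import *
import cv2,numpy as np
print(observe()["tool_pos"],observe()["tool_rot"])
b=read_camera("side")[150:350,165:365,::-1]; a=read_camera("top")[150:350,210:410,::-1]
cv2.imwrite("pics/z3.png",cv2.resize(np.hstack([a,b]),None,fx=2,fy=2,interpolation=2))
```

```text
[ 0.52777063 -0.1536755   0.15424367] [-3.14015320e+00  1.97527388e-03  1.89503244e-01]
```

View pics/z3.png

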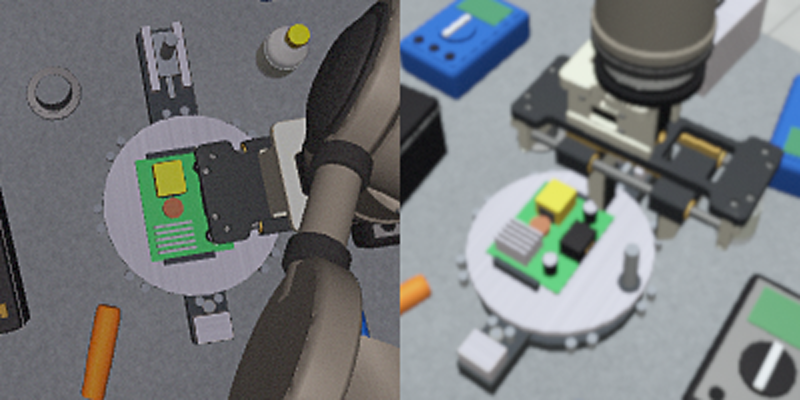

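The socket and post now face the meter, and a pin pair is lined up with the bolt. The next move is back to the bolt handle.

Request:
step_arm --commands '[{"translation":[20,-9.2,0],"roll":0},{"translation":[20,-9.2,0],"roll":0},{"translation":[20,-9.2,0],"roll":0},{"translation":[20,-9.2,0],"roll":0},{"translation":[20,-9.2,0],"roll":0},{"translation":[20,-9.2,0],"roll":0},{"translation":[20,-9.2,0],"roll":0},{"translation":[20,-9.2,0],"roll":0},{"translation":[0,0,0],"roll":0.0145},{"translation":[0,0,0],"roll":0},{"translation":[0,0,0],"roll":0}]'

```text
time: 16.37
tool_pos: [0.6714, -0.0523, 0.1551]
tool_rot: [-3.141, 0.001, 0.173]
contact_force: [0.4, -0.1, 1.0]
opening: 0.0459
grip_force: 0.0
```

Request:
step_arm --commands '[{"translation":[0,0,20],"roll":0},{"translation":[0,0,25],"roll":0},{"translation":[0,0,25],"roll":0},{"translation":[0,0,24],"roll":0},{"translation":[0,0,0],"roll":0},{"translation":[0,0,0],"roll":0}]'

```text
time: 16.87
tool_pos: [0.6708, -0.0526, 0.061]
tool_rot: [-3.141, 0.003, 0.171]
contact_force: [0.2, 0.6, 1.4]
opening: 0.0461
grip_force: 0.0
```

Request:
step_arm --commands '[{"translation":[0,0,0],"roll":0},{"translation":[0,0,0],"roll":0},{"translation":[0,0,0],"roll":0},{"translation":[0,0,0],"roll":0},{"translation":[0,0,0],"roll":0},{"translation":[0,0,0],"roll":0},{"translation":[0,0,0],"roll":0},{"translation":[0,0,0],"roll":0}]' --fingers 0 --grip_force 25

```text
time: 17.53
tool_pos: [0.6723, -0.0511, 0.0624]
tool_rot: [-3.141, -0.001, 0.172]
contact_force: [-1.5, 4.4, 5.7]
opening: 0.0135
grip_force: 25.0
```

Request:
step_arm --commands '[{"translation":[-3,0,0],"roll":0},{"translation":[-3,0,0],"roll":0},{"translation":[-3,0,0],"roll":0},{"translation":[-3,0,0],"roll":0},{"translation":[-3,0,0],"roll":0},{"translation":[-3,0,0],"roll":0},{"translation":[-2,0,0],"roll":0},{"translation":[-1,0,0],"roll":0},{"translation":[0,0,0],"roll":0},{"translation":[0,0,0],"roll":0},{"translation":[0,0,0],"roll":0}]'

```text
time: 18.45
tool_pos: [0.6521, -0.0546, 0.0624]
tool_rot: [-3.141, -0.002, 0.172]
contact_force: [1.1, 5.0, 4.4]
opening: 0.0134
grip_force: 25.0
```

Moved 20.5 mm so far; I'll push on until it meets the stop.

Request:
step_arm --commands '[{"translation":[-1,0,0],"roll":0},{"translation":[-1,0,0],"roll":0},{"translation":[-1,0,0],"roll":0},{"translation":[0,0,0],"roll":0},{"translation":[0,0,0],"roll":0}]'

```text
time: 18.87
tool_pos: [0.6505, -0.055, 0.0626]
tool_rot: [-3.141, -0.005, 0.172]
contact_force: [5.3, 6.1, 1.8]
opening: 0.0133
grip_force: 25.0
```

Request:
step_arm --commands '[{"translation":[0,0,0],"roll":0},{"translation":[0,0,0],"roll":0},{"translation":[0,0,0],"roll":0},{"translation":[0,0,0],"roll":0},{"translation":[0,0,0],"roll":0},{"translation":[0,0,-20],"roll":0},{"translation":[0,0,-30],"roll":0},{"translation":[0,0,-35],"roll":0},{"translation":[0,0,-35],"roll":0},{"translation":[0,-35,0],"roll":0},{"translation":[0,-35,0],"roll":0},{"translation":[0,-35,0],"roll":0},{"translation":[0,-35,0],"roll":0},{"translation":[0,-35,0],"roll":0},{"translation":[0,0,0],"roll":0},{"translation":[0,0,0],"roll":0}]' --fingers 0.5

```text
time: 20.2
tool_pos: [0.6181, 0.118, 0.1818]
tool_rot: [3.141, 0.0, 0.175]
contact_force: [-0.9, -0.9, -0.0]
opening: 0.0457
grip_force: 0.0
```

Run:
```python
from cell import *
import cv2,numpy as np
print(observe()["time"],observe()["tool_pos"])
b=read_camera("side")[150:350,165:365,::-1]; a=read_camera("top")[150:350,210:410,::-1]
cv2.imwrite("pics/z4.png",cv2.resize(np.hstack([a,b]),None,fx=2,fy=2,interpolation=2))
```

```text
20.2 [0.61809885 0.11801889 0.1817515 ]
```

View pics/z4.png

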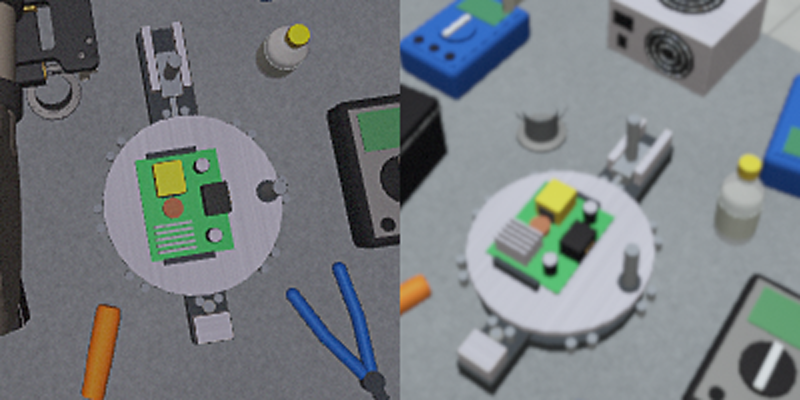

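The post is on the meter's side, and the bolt handle is back at its home pixel (about 296,180). Nothing else has moved, so I'm handing in.

```bash
python3 -c "from cell import *;print(hand_in())"
```

```text
the job is handed in; nothing more can be done
None
```

I turned the board a quarter turn so post and socket face the multimeter, slid the bolt fully home, and handed the job in at about 20 s; hand-in returned no verdict, but the last pictures show everything in place.

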